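# Slide the pastry keeper under the vacuum sealer and seal it

## Robot

A 6-joint arm with a two-finger parallel gripper is mounted at the origin on the work surface. World frame = base frame: x ahead of the robot, y to its left, z up, the work surface at z = 0. Lengths are in m, angles in rad, forces in N, time in s.
With the tool pointing down it reaches from about 0.425 to 0.925 m from the base axis. Payload 12.5 kg.
Tool frame: the origin (TCP) lies at the very end of the fingers, on their centre line; the grasp point (between the pads) lies 19 mm behind it; z points along the fingers, y is the line along which they close (so a half turn about z gives the same grasp; the last joint's range is limited). The gripper opens to 85 mm and grips with 20 to 120 N. Pads are 22 mm wide; open, the fingers measure 114 mm over their backs; the gripper's body (76 mm by 85 mm) begins 54 mm behind the grasp point. The pads swing forward as they close: fully open they stand 13 mm farther back than shut.
Start: joints at [1.073, 0.491, 1.559, -0, 1.092, -0.106], TCP at [0.239, 0.578, 0.231] pointing down, gripper open.
Joint ranges: [-3.1, 3.1], [-0.84, 2.19], [0.05, 2.79], [-1.13, 4.28], [0.06, 2.93], [-2.69, 2.69]. Speed limits (rad/s): [2.22, 2.22, 2.79, 3.14, 3.14, 3.14].

## Interface

Orientations are given as a 3x3 rotation matrix whose columns are the frame's x, y, z axes.
In Python, from workcell import ctrl gives the robot as it stands. Calls block until the motion is done:
- ctrl.move_ptp(position, orientation): joint-space move of the TCP to a pose.
- ctrl.move_l(position, attitude=None, vel=0.15): straight line of the TCP; attitude=None keeps the orientation; vel is the mean speed in m/s.
- ctrl.goto_joints(angles): joint-space move.
- ctrl.command_gripper(opening): finger opening in m; the grip force is fixed at half the most; returns when the fingers have stopped.
- ctrl.pause(seconds).
- ctrl.ik(position, orientation): joint angles nearest the present ones, or None.
- ctrl.get_obs(): the state.
- ctrl.snapshot(name): name is "side" or "top"; returns a dict with "img" (480x640x3 uint8, red, green, blue), "vertical_fov" (degrees; the focal length in pixels is half the picture's height over the tangent of half this angle, whatever the lens; pixels are square), "cx", "cy" (the principal point, pixels), "world_from_camera" (4x4, takes a point from camera to world coordinates). Camera axes: x right, y down, z forward; pixel columns grow to the right and rows downward; lengths in m; the calibration is good to about 2 mm. A picture is of the moment at which its call begins. There is no depth.
A pose or a line that the arm cannot do raises ctrl.PlanningError and nothing moves.
- ctrl.hand_in(): hands the job in; it is judged then, once.
Trained networks look in a picture, given as the dict that the camera call returned (one of the last four; its "shot" number tells which), for a name from the list of things; names that differ only in an ending like _2 or _b are one class to them, and where a whole thing is asked for, a point or a joint stands for the part that bears it (a point fixed in the world has none). Each returns a list of dicts, best first, with "p" (0 to 1); they miss things now and then, are a little off and sometimes report something else, mostly with a low value. They report only what shows in the picture. A call takes as long as a camera call. They do not tell look-alikes from the thing itself.
- ctrl.spot_in(label, picture): "centre" ([x, y, z] in m, in the coordinates of the camera as it stood for that picture, good to about 4 mm: the middle of the surface that is visible of it).
The state is a dict: "t": time; "qpos": joint angles; "qd": joint speeds; "joint_torque": joint torques, N m; "tool_pos": TCP position; "ee_rot": TCP orientation; "ft_force": force on the tool from outside, world axes, zero at the start; "wrist_torque": the same for the moment, N m; "width": finger opening in m; "gripper_force": force on a finger pad.
Only numpy, scipy, OpenCV 4.12 (cv2) and the standard library are available. Lean on these libraries where they do the work, as an engineer would, in place of code of your own. Each camera call takes 0.05 s, during which the arm holds its last target. There are 200 camera calls.

## Task

Slide the pastry keeper with the orange valve ring across the counter, without lifting it, until its valve well is centred under the nozzle of the vacuum sealer. Then press the sealer's green knob down, firmly but gently (about 15 N), until the nozzle bottoms in the well, keep it pressed for a second, and let the knob rise again, leaving the keeper there. Do not ram the sealer and leave the other things where they are.

Things in the scene. Friction and masses are not known exactly. Their poses are not given: they have to be found in the camera images.
- keeper: the pastry keeper to be sealed: clear box with flat white lid and orange valve ring, 120 mm (its x) by 140 mm (its y) by 55 mm tall, 0.3 to 0.65 kg, loose on the counter, too wide to grip across and with no handle: it is pushed by its walls. Origin at the centre of its underside, z up. Its x axis points roughly away from the robot. The walls below the lid stand 2 mm in from the lid's edge; the lid is the top 10 mm
- valve (a point): centre of the mouth of the keeper's valve well, level with the lid's top (55 mm above the counter), 25 mm from the keeper's centre along its +x. The well is a round hole with black floor, 19 mm across and 10 mm deep, with an orange ring around it
- sealer: counter-top vacuum sealer, fixed. Origin on the counter straight below the nozzle. Its x axis points from the nozzle to its column, which stands behind the nozzle and to the left as the robot sees it (front of the column 150 mm and of the foot 130 mm from the nozzle, foot 170 mm wide, column top 270 mm high). A level arm 24 mm wide, 200 to 235 mm above the counter, carries the upright plunger; below it is open counter on which the keeper slides
- nozzle_tip (a point): lower end of the sealer's nozzle, a black rod 8 mm across (18 mm across from 30 mm above its tip); at rest 75 mm above the counter, 20 mm above the keeper's lid. It moves straight down with the knob
- knob_top (a point): centre of the flat top of the sealer's green knob, 40 mm across, 16 mm thick, at rest 274 mm above the counter; pressed straight down from above
- plunger (a joint): travel of the knob and nozzle, m: 0 at rest, grows downward to 0.045. About 0.020 when the nozzle stands on the lid, about 0.030 when it bottoms in the well. A spring pushes it back up: about 2 N at rest, 4 N at 0.030
- spare: keeper box of the same size and make but with a grey lid and a blue valve ring: already sealed, a bystander. Origin at the centre of its underside
- nut_jar: round amber jar with steel lid, 72 mm across, 100 mm tall, bystander. Origin at the centre of its underside
- honey_jar: round amber jar with red lid, 76 mm across, 85 mm tall, bystander. Origin at the centre of its underside
- mug: blue mug, 80 mm across, 90 mm tall, bystander. Origin at the centre of its underside
- water: tall blue bottle, 64 mm across, 190 mm tall, bystander. Origin at the centre of its underside
- spatula: spatula lying on the counter, bystander
- bowl: white bowl, 120 mm across, 50 mm tall, bystander. Origin at the centre of its underside
There are look-alikes about, which are no part of the job. What is shaped like the keeper but purple or red is not meant.

How it is judged:
On the way, in this order (a step that is already met when the one before it is completed fails the run):
1. the keeper's valve well is under the nozzle (horizontal distance between valve and nozzle_tip below 0.006 m and height (world z) of keeper below 0.01 m), for 0.2 s.
2. the nozzle is pressed firmly on the floor of the valve well (horizontal distance between valve and nozzle_tip below 0.006 m and z of nozzle_tip in the frame of keeper below 0.0475 m and contact force between sealer and keeper above 6 N), for 0.5 s.
At the end, for the whole second after the job is handed in: the knob is back up (within 4 mm), the keeper stands flat and still on the counter with the valve well within 7 mm of the nozzle's axis (6 mm while sealing, pressed with at least 6 N on the floor of the well for 0.5 s) (value of joint plunger below 0.004 m and horizontal distance between valve and nozzle_tip below 0.007 m and height (world z) of keeper below 0.004 m and angle between keeper's own z axis and vertical below 0.05 rad and linear speed of keeper below 0.01 m/s); the robot touches nothing.
It fails at once if the keeper is lifted or tipped (height (world z) of keeper above 0.02 m or angle between keeper's own z axis and vertical above 0.25 rad).
It fails at once if the nozzle or stand and the keeper are pressed together too hard (over 30 N) (contact force between sealer and keeper above 30 N).
It fails at once if a bystander is moved by more than 30 mm (distance of any of spare, nut_jar, honey_jar, mug, water, spatula, bowl from where it was at the start of the episode above 0.03 m).
It also fails if it takes over 72 s, if anything falls off the work surface, if the arm or the gripper's body presses on something with over 40 N, if the wrist force passes 120 N, or if a joint passes its speed limit or range.

## Working session

There is one attempt and no reset: what is moved stays moved. The work goes in short steps, each a Python script; the robot and the scene stay as the last script left them, time stands still between calls to the robot, and variables do not carry over. Pictures are saved under pics/ and viewed, at most 10 in all, crops included, and the job is handed in when it is done.

```bash
mkdir -p pics; ls
cat > h.py <<'E'
import numpy as np, cv2
from workcell import ctrl
def K(s):
    f=240/np.tan(np.radians(s["vertical_fov"])/2); return f,s["cx"],s["cy"]
def snap(n,fn=None):
    s=ctrl.snapshot(n)
    if fn: cv2.imwrite('pics/'+fn,cv2.cvtColor(s["img"],cv2.COLOR_RGB2BGR))
    return s
def ray(s,u,v,z):
    f,cx,cy=K(s); T=np.array(s["world_from_camera"]); d=T[:3,:3]@np.array([(u-cx)/f,(v-cy)/f,1]); o=T[:3,3]
    return o+d*(z-o[2])/d[2]
def proj(s,p):
    f,cx,cy=K(s); T=np.array(s["world_from_camera"]); c=T[:3,:3].T@(np.array(p)-T[:3,3]); return np.array([cx+f*c[0]/c[2],cy+f*c[1]/c[2]])
def spot(s,l):
    T=np.array(s["world_from_camera"]); f,cx,cy=K(s)
    for r in ctrl.spot_in(l,s)[:4]:
        c=np.array(r["centre"]); w=T[:3,:3]@c+T[:3,3]
        print(l,round(r["p"],2),w.round(3),proj(s,w).round(0))
E
python3 - <<'E'
from h import *
for n in("side","top"):
    s=snap(n,n+'0.png'); print(n,K(s),np.array(s["world_from_camera"]).round(3).tolist())
    for l in("keeper","valve","nozzle_tip","knob_top","sealer","spare","nut_jar","honey_jar","mug","water","spatula","bowl"): spot(s,l)
print(ctrl.get_obs()["t"])
E
```

```text
pics
side (np.float64(439.8979683344762), 318.687370564228, 242.16156071742313) [[0.782, -0.41, 0.47, -0.021], [-0.623, -0.516, 0.588, -0.713], [0.001, -0.752, -0.659, 0.974], [0.0, 0.0, 0.0, 1.0]]
keeper 0.97 [0.323 0.174 0.052] [222. 274.]
keeper 0.66 [ 0.35  -0.237  0.056] [316. 364.]
keeper 0.55 [0.529 0.204 0.054] [274. 240.]
valve 0.7 [0.319 0.178 0.056] [220. 273.]
valve 0.66 [ 0.347 -0.234  0.055] [314. 364.]
valve 0.57 [0.53  0.199 0.053] [275. 241.]
nozzle_tip 0.88 [0.665 0.021 0.241] [347. 204.]
knob_top 0.87 [0.662 0.02  0.242] [346. 204.]
sealer 0.75 [0.735 0.152 0.112] [334. 209.]
spare 0.68 [ 0.547 -0.246  0.053] [377. 326.]
spare 0.67 [ 0.718 -0.235  0.06 ] [418. 291.]
nut_jar 0.55 [0.667 0.362 0.066] [281. 199.]
nut_jar 0.2 [0.662 0.023 0.245] [345. 202.]
honey_jar 0.86 [ 0.717 -0.233  0.062] [418. 291.]
honey_jar 0.2 [0.737 0.15  0.115] [335. 208.]
mug 0.83 [0.51  0.447 0.053] [230. 207.]
mug 0.35 [0.365 0.501 0.028] [187. 221.]
water 0.94 [ 0.587 -0.506  0.111] [474. 374.]
spatula 0.55 [ 0.457 -0.496  0.003] [424. 429.]
bowl 0.95 [0.362 0.501 0.027] [186. 221.]
top
[... 585 characters left out ...]
5] [398. 173.]
nozzle_tip 0.48 [0.659 0.031 0.273] [299. 187.]
knob_top 0.81 [0.661 0.033 0.277] [298. 186.]
sealer 0.9 [0.732 0.172 0.028] [250. 177.]
sealer 0.32 [0.659 0.03  0.274] [299. 187.]
spare 0.74 [ 0.562 -0.236  0.053] [407. 236.]
nut_jar 0.78 [0.675 0.376 0.102] [166. 196.]
nut_jar 0.47 [0.731 0.169 0.025] [251. 178.]
honey_jar 0.62 [ 0.724 -0.216  0.084] [398. 173.]
honey_jar 0.51 [0.674 0.375 0.097] [167. 197.]
honey_jar 0.24 [0.734 0.169 0.025] [251. 177.]
mug 0.93 [0.514 0.485 0.034] [133. 261.]
mug 0.18 [ 0.448 -0.494 -0.   ] [502. 278.]
water 0.95 [ 0.596 -0.483  0.122] [510. 217.]
spatula 0.68 [ 0.449 -0.493  0.002] [502. 278.]
bowl 0.63 [0.355 0.489 0.021] [132. 322.]
1.3
```

View pics/top0.png

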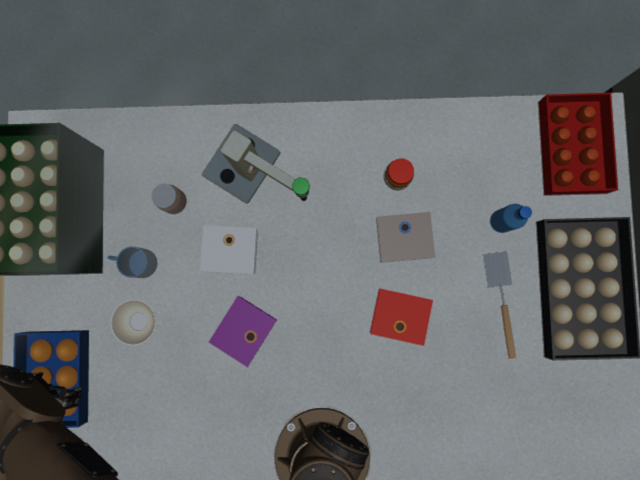

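View pics/side0.png

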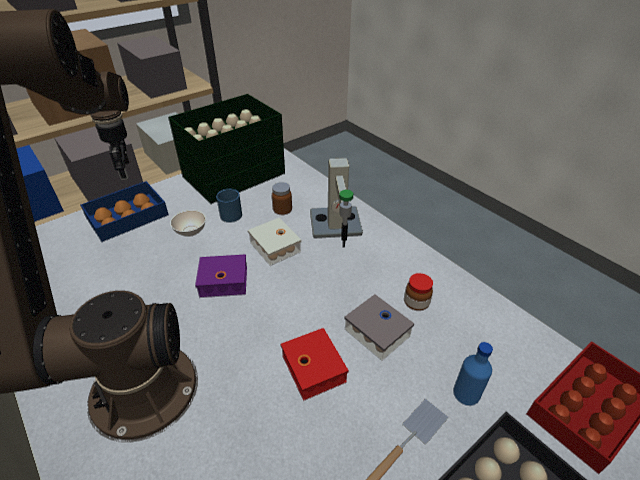

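The white keeper is in the top view with its lid at about (229,250) and valve at (229,240). The knob is at (301,186) and the sealer's column is up and to the left. The nozzle shows in the side view at (345,243). The two cameras disagree by about 2 cm in y, so I'll check with precise colour features and the robot base.

```bash
cat >> h.py <<'E'
def blob(s,roi,lo,hi):
    u0,v0,u1,v1=roi; hsv=cv2.cvtColor(s["img"],cv2.COLOR_RGB2HSV)[v0:v1,u0:u1]
    m=cv2.inRange(hsv,np.array(lo),np.array(hi)); 
    n,lab,st,ce=cv2.connectedComponentsWithStats(m); i=1+np.argmax(st[1:,4]); 
    return ce[i]+[u0,v0], st[i], m
E
python3 - <<'E'
from h import *
S=snap("side");T=snap("top")
for n,s,rk,rw,rn in(("side",S,(335,185,360,206),(245,215,305,265),(268,225,292,240)),("top",T,(288,174,314,200),(195,220,262,278),(218,230,240,250))):
    c,st,m=blob(s,rk,(45,80,60),(80,255,255)); print(n,"knob",c,st, ray(s,*c,.274 if n=="top" else .270).round(4))
    c,st,m=blob(s,rn,(5,70,60),(25,255,255)); print("ring",c,st,ray(s,*c,.055).round(4))
    c,st,m=blob(s,rw,(0,0,165 if n=="top" else 150),(60,60,255)); print("lid",c,st,ray(s,*c,.055).round(4))
    for p in((0,0,0),(.09,0,0),(0,.09,0)): print("base",proj(s,p).round(1))
    im=s["img"]; a=im[rw[1]:rw[3],rw[0]:rw[2]]; b=im[170:260,300:370] if n=="side" else im[170:215,270:330]
    a=cv2.resize(a,(400,300),interpolation=cv2.INTER_NEAREST); b=cv2.resize(b,(400,300),interpolation=cv2.INTER_NEAREST)
    (A:=locals().get("A",[])).append(np.hstack([a,b]))
cv2.imwrite("pics/c1.png",cv2.cvtColor(np.vstack(A),cv2.COLOR_RGB2BGR))
o=ctrl.get_obs(); print(o["tool_pos"],proj(T,o["tool_pos"]),proj(S,o["tool_pos"]))
E
```

```text
side knob [346.11428571 194.04761905] [  4   4  15  12 105] [0.6659 0.0258 0.27  ]
ring [280.16129032 231.58064516] [ 8  4 10  6 31] [0.5676 0.2255 0.055 ]
lid [273.29726891 235.3802521 ] [  3   3  53  36 952] [0.5393 0.2236 0.055 ]
base [142.5 388.4]
base [177.  368.3]
base [128.9 363.4]
top knob [300.34177215 185.86919831] [  4   4  18  17 237] [0.6615 0.0282 0.274 ]
ring [228.6        239.52727273] [ 5  4 12 12 55] [0.5644 0.2267 0.055 ]Traceback (most recent call last):
  File "<stdin>", line 6, in <module>
  File "h.py", line 22, in blob
    n,lab,st,ce=cv2.connectedComponentsWithStats(m); i=1+np.argmax(st[1:,4]);
                                                         ~~~~~~~~~^^^^^^^^^^
    return _wrapfunc(a, 'argmax', axis=axis, out=out, **kwds)
    return bound(*args, **kwds)
ValueError: attempt to get argmax of an empty sequence
```

Run:
```python
from h import *
S=snap("side");T=snap("top");A=[]
for n,s,rw,rb in(("side",S,(245,215,305,260),(315,185,375,255)),("top",T,(195,220,262,278),(195,115,315,215))):
    g=cv2.cvtColor(s["img"],cv2.COLOR_RGB2HSV)[rw[1]:rw[3],rw[0]:rw[2]]
    print(n,np.percentile(g[...,2],[10,50,90]),g[g.shape[0]//2,g.shape[1]//2])
    f=lambda r:cv2.resize(s["img"][r[1]:r[3],r[0]:r[2]],(400,300),interpolation=cv2.INTER_CUBIC)
    A.append(np.hstack([f(rw),f(rb)]))
cv2.imwrite("pics/c1.png",cv2.cvtColor(np.vstack(A),cv2.COLOR_RGB2BGR))
o=ctrl.get_obs(); print(o["tool_pos"],proj(T,o["tool_pos"]),proj(S,o["tool_pos"]))
print("nozzle pred",proj(S,(.663,.0275,.075)),proj(S,(.663,.0275,.274)))
# lid corners by side/top pixel guesses
for p in((203,224),(257,228),(255,274),(200,271)): print(ray(T,*p,.055).round(4))
for p in((204,172),(240,124),(281,155),(246,203)): print("foot",ray(T,*p,.02).round(4))
def R(tilt,yaw,push):  # push: world dir angle
    a=push; d=np.array([np.cos(a),np.sin(a),0]); l=np.cross([0,0,1],d)
    z=-np.cos(tilt)*np.array([0,0,1])+np.sin(tilt)*d
    return [np.column_stack([np.cross(y,z),y,z]) for y in(l,-l)]
for t in(0,.2,.35):
  for nm,a,ps in(("-y",-np.pi/2,[(.539,.33,.15),(.539,.33,.004),(.539,.11,.004)]),("+x",0,[(.45,.0275,.15),(.45,.0275,.004),(.566,.0275,.004)])):
    for k,M in enumerate(R(t,0,a)):
      print(t,nm,k,[None if (q:=ctrl.ik(p,M)) is None else np.round(q,2).tolist() for p in ps])
```

```text
side [109. 182. 192.] [ 46  15 189]
top [139. 155. 156.] [105  20 156]
[0.23864545 0.57766461 0.23131411] [ 61.17834908 381.24685505] [125.32720611 173.52035958]
nozzle pred [342.33884655 246.55365139] [344.9629214  192.95265851]
[0.6068 0.2934 0.055 ]
[0.5927 0.1522 0.055 ]
[0.4731 0.1591 0.055 ]
[0.4843 0.3019 0.055 ]
foot [0.7519 0.2973 0.02  ]
foot [0.8815 0.1984 0.02  ]
foot [0.7928 0.0886 0.02  ]
foot [0.6645 0.1849 0.02  ]
0 -y 0 [[0.44, 0.59, 1.62, -0.0, 0.93, 0.44], [0.44, 0.78, 1.71, -0.0, 0.65, 0.44], [0.08, 0.72, 1.92, -0.0, 0.51, 0.08]]
0 -y 1 [None, None, None]
0 +x 0 [[-0.09, 0.37, 2.06, -0.0, 0.71, -1.66], [-0.09, 0.65, 2.17, -0.0, 0.32, -1.66], [-0.07, 0.73, 1.88, -0.0, 0.53, -1.64]]
0 +x 1 [[-0.09, 0.37, 2.06, -0.0, 0.71, 1.49], [-0.09, 0.65, 2.17, -0.0, 0.32, 1.49], [-0.07, 0.73, 1.88, -0.0, 0.53, 1.5]]
0.2 -y 0 [[0.51, 0.63, 1.55, -0.2, 1.07, 0.62], [0.51, 0.82, 1.63, -0.24, 0.81, 0.69], [0.17, 0.73, 1.89, -0.36, 0.58, 0.48]]
0.2 -y 1 [[0.51, 0.63, 1.55, -0.2, 1.07, -2.52], [0.51, 0.82, 1.63, -0.24, 0.81, -2.45], [0.17, 0.73, 1.89, -0.36, 0.58, -2.66]]
0.2 +x 0 [[-0.1, 0.32, 2.18, 0.04, 0.45, -1.71], None, [-0.07, 0.7, 2.01, 0.06, 0.23, -1.71]]
0.2 +x 1 [[-0.1, 0.32, 2.18, 0.04, 0.45, 1.44], None, [-0.07, 0.7, 2.01, 0.06, 0.23, 1.44]]
0.35 -y 0 [[0.56, 0.67, 1.5, -0.32, 1.18, 0.72], [0.56, 0.85, 1.57, -0.37, 0.94, 0.81], [0.24, 0.76, 1.86, -0.56, 0.68, 0.7]]
0.35 -y 1 [[0.56, 0.67, 1.5, -0.32, 1.18, -2.43], [0.56, 0.85, 1.57, -0.37, 0.94, -2.33], [0.24, 0.76, 1.86, -0.56, 0.68, -2.44]]
0.35 +x 0 [[-0.11, 0.29, 2.27, 0.16, 0.23, -1.83], [-0.11, 0.67, 2.38, 3.0, 0.26, 1.61], None]
0.35 +x 1 [[-0.11, 0.29, 2.27, 0.16, 0.23, 1.31], [-0.11, 0.67, 2.38, 3.0, 0.26, -1.53], None]
```

View pics/c1.png

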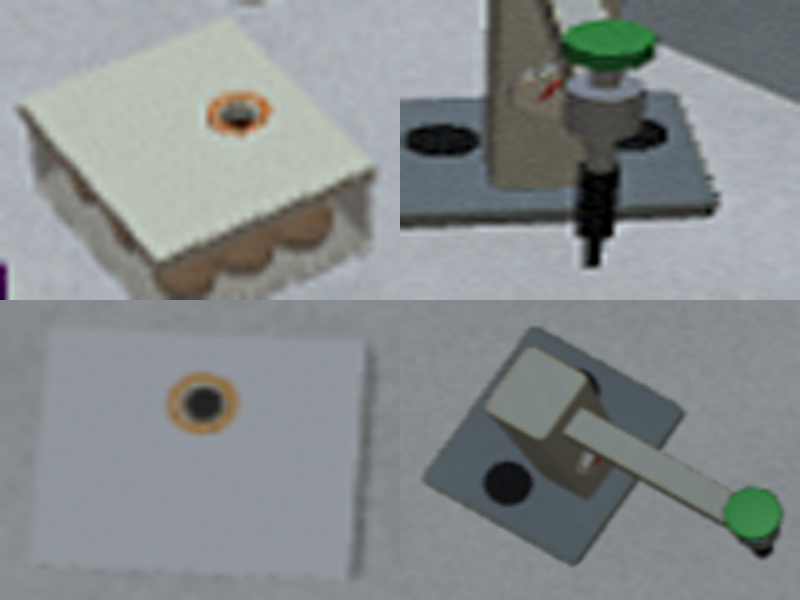

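The keeper sits at about (0.5395, 0.2285) with yaw around −0.07, and its valve is at (0.5645, 0.227). The nozzle is at about (0.662, 0.028). The foot's nearest corner is at (0.665, 0.185), so I'll push −y first with the fingers spread and then +x.

```bash
cat >> h.py <<'E'
def Rp(tilt,a,flip=1):
    d=np.array([np.cos(a),np.sin(a),0]); y=flip*np.cross([0,0,1],d)
    z=-np.cos(tilt)*np.array([0,0,1])+np.sin(tilt)*d
    return np.column_stack([np.cross(y,z),y,z])
def st(m=""):
    o=ctrl.get_obs(); print(m,round(o["t"],2),np.round(o["tool_pos"],4),np.round(o["ft_force"],1),round(o["width"],3))
def lidtop(s,guess):
    """keeper in top view: ring centre -> valve xy ; white lid rect -> centre,yaw"""
    u,v=proj(s,guess).astype(int)
    c,a,m=blob(s,(u-14,v-14,u+14,v+14),(5,60,50),(28,255,255)); print("ring top",c.round(1),a[2:],ray(s,*c,.055).round(4))
E
python3 - <<'E'
from h import *
M=Rp(.2,-np.pi/2)
ctrl.command_gripper(.06)
ctrl.move_ptp((.54,.335,.16),M)
ctrl.move_l((.54,.335,.012),vel=.15); st("down")
ctrl.move_l((.54,.29,.012),vel=.06); st("contact?")
ctrl.move_l((.54,.125,.012),vel=.06); st("pushed")
s=snap("top","top1.png"); lidtop(s,(.565,.045,.055))
S=snap("side","side1.png"); u,v=proj(S,(.565,.045,.055)).astype(int)
c,a,m=blob(S,(u-14,v-12,u+14,v+12),(5,60,50),(28,255,255)); print("ring side",c,a[2:],ray(S,*c,.055).round(4))
print("nozzle side",ray(S,343.8,246.8,.075))
cv2.imwrite("pics/c2.png",cv2.cvtColor(np.hstack([cv2.resize(s["img"][160:310,230:370],(400,429)),cv2.resize(S["img"][180:330,270:410],(400,429))]),cv2.COLOR_RGB2BGR))
E
```

```text
down 4.46 [0.5404 0.3353 0.0129] [-0.2 -1.1 -0.5] 0.06
contact? 5.36 [0.54   0.2899 0.0119] [ 0.4 -0.  -0.1] 0.06
pushed 8.26 [0.54   0.1251 0.012 ] [ 0.3  1.5 -2.4] 0.06
ring top [297.7 235.7] [12 12 56] [0.5698 0.0465 0.055 ]
ring side [315.88372093 260.69767442] [11  8 43] [0.5736 0.0452 0.055 ]
nozzle side [0.6657621  0.02385543 0.075     ]
```

View pics/c2.png

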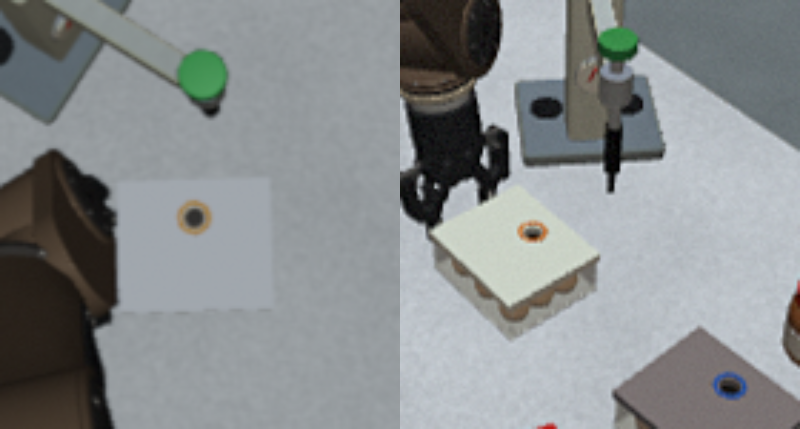

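The push went cleanly and the keeper is square: valve at (0.570, 0.0465), with the nozzle about 92 mm ahead in +x and 19 mm further in −y. I'll finish the y push and then push +x, stopping short to look.

Run:
```python
from h import *
ctrl.move_l((.54,.1061,.012),vel=.04); st("y done")
ctrl.move_l((.54,.15,.012),vel=.1)
ctrl.move_l((.50,.17,.14),vel=.2)
for t in(.15,.1,.06):
    c=[(f,M) for f in(1,-1) for M in[Rp(t,0,f)] if ctrl.ik((.445,.0275,.012),M) is not None and ctrl.ik((.566,.0275,.012),M) is not None]
    if c: break
q0=np.array(ctrl.get_obs()["qpos"])
f,M=min(c,key=lambda x:np.abs(np.array(ctrl.ik((.445,.0275,.14),x[1]))-q0).max()); print(t,f)
ctrl.move_ptp((.445,.0275,.14),M)
ctrl.move_l((.445,.0275,.012),vel=.15); st("down")
s=snap("top"); lidtop(s,(.57,.0275,.055))
S=snap("side"); u,v=proj(S,(.5735,.027,.055)).astype(int)
c,a,m=blob(S,(u-14,v-12,u+14,v+12),(5,60,50),(28,255,255)); print("ring side",c,a[2:],ray(S,*c,.055).round(4))
ctrl.move_l((.470,.0275,.012),vel=.04); st("near")
ctrl.move_l((.553,.0275,.012),vel=.05); st("pushed")
s=snap("top","top2.png"); S=snap("side","side2.png")
cv2.imwrite("pics/c3.png",cv2.cvtColor(np.hstack([cv2.resize(s["img"][160:260,250:350],(400,400)),cv2.resize(S["img"][180:280,290:390],(400,400),interpolation=cv2.INTER_CUBIC)]),cv2.COLOR_RGB2BGR))
```

```text
y done 8.98 [0.54   0.1057 0.0121] [-0.   0.4  0.5] 0.06
0.15 -1
down 12.33 [0.4452 0.0277 0.0124] [-0.3 -0.1  0.1] 0.06
ring top [305.1 235.5] [12 12 52] [0.5699 0.0271 0.055 ]
ring side [319.80434783 264.34782609] [11  8 46] [0.5729 0.0255 0.055 ]
near 13.21 [0.4698 0.0275 0.0119] [-0.6  0.  -0.2] 0.06
pushed 15.02 [0.553  0.0275 0.012 ] [-1.6 -0.4 -0.3] 0.06
```

View pics/c3.png

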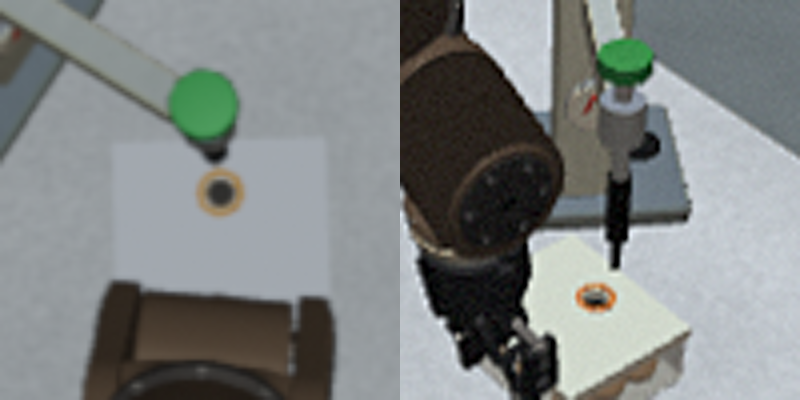

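Run:
```python
from h import *
s=snap("top"); lidtop(s,(.638,.0275,.055))
S=snap("side"); u,v=proj(S,(.642,.026,.055)).astype(int)
c,a,m=blob(S,(u-14,v-10,u+14,v+10),(5,60,50),(28,255,255)); print("ring side",c,a[2:],ray(S,*c,.055).round(4))
# precise nozzle tip in side: dark pixels profile
g=cv2.cvtColor(S["img"],cv2.COLOR_RGB2GRAY).astype(int); print(g[238:252,337:351])
print("side tip",ray(S,343.75,246.5,.075))
g=cv2.cvtColor(s["img"],cv2.COLOR_RGB2GRAY).astype(int); print(g[192:204,298:312])
for v in(198,199,200): print("top tip",ray(s,304.5,v,.075))
```

```text
ring top [304.8 207.8] [12 12 57] [0.6425 0.0263 0.055 ]
ring side [338.325 254.075] [10  7 40] [0.6458 0.0254 0.055 ]
[[205 204 206 218  96   7   3   8   0   0 209 213 206 200]
 [197 192 201 212  97   6   2  13   0   0 203 209 200 195]
 [191 190 194 206 162  86  16   2  51 121 199 197 193 198]
 [198 190 189 196 213 137  41   0 119 209 205 196 195 199]
 [209 199 194 195 210 129  34   0 148 204 202 197 196 195]
 [215 216 205 197 207 132  29   0 166 200 196 198 201 196]
 [214 210 217 209 212 126  32   0 203 205 197 198 198 195]
 [214 213 212 219 224 133  29   0 198 202 195 192 193 193]
 [215 212 213 214 225 131  12  27 194 197 197 192 193 195]
 [215 213 212 212 221 163 124 149 198 194 194 194 196 197]
 [212 216 212 216 218 223 225 226 215 200 195 194 197 196]
 [215 217 216 213 216 218 216 213 215 208 199 200 195 195]
 [204 201 198 200 212 216 212 213 211 215 213 207 198 197]
 [161 160 163 139 162 204 216 215 213 214 215 213 210 200]]
side tip [0.66654851 0.02499249 0.075     ]
[[120 123 123 124 124 125 121 106  74  55  81 139 154 154]
 [104 115 116 117 115 108  94  69  56  57  93 142 156 155]
 [ 61  74  82  83  75  68  72  66  56  78 128 154 159 158]
 [ 61  59  68  75  74  76  75  64  67 120 158 167 167 166]
 [ 90  63  52  55  55  59  61  55  76 149 169 169 167 167]
 [145 110  70  50  51  54  52  35  55 147 168 168 167 167]
 [168 156 107  45  25  21  13  14  63 148 168 167 167 167]
 [169 168 141  83  30  11  15  50 109 156 168 167 167 167]
 [167 169 166 133  89  60  70 111 154 168 168 167 167 167]
 [167 168 169 167 151 127 131 155 166 168 168 167 167 167]
 [167 167 167 166 163 151 144 146 152 160 165 167 167 167]
 [167 167 165 153 140 135 137 138 137 139 149 160 166 167]]
top tip [0.66532628 0.02592823 0.075     ]
top tip [0.66272102 0.02598531 0.075     ]
top tip [0.66011657 0.02604239 0.075     ]
```

Run:
```python
from h import *
ctrl.move_l((.570,.0300,.012),vel=.03); st("pushed")
s=snap("top"); S=snap("side")
cv2.imwrite("pics/c4.png",cv2.cvtColor(np.hstack([cv2.resize(s["img"][175:225,280:330],(400,400),interpolation=cv2.INTER_CUBIC),cv2.resize(S["img"][225:275,318:368],(400,400),interpolation=cv2.INTER_CUBIC)]),cv2.COLOR_RGB2BGR))
for n,im,(u,v),pz in(("top",s,(304.5,203),0),("side",S,(343,250),0)):
    pass
v0=np.array([.6595,.0290,.055])
for n,im,off in(("top",s,(0,0,0)),("side",S,(.0035,-.001,0))):
    u,v=proj(im,v0+off).astype(int)
    h=cv2.cvtColor(im["img"][v-9:v+10,u-11:u+12],cv2.COLOR_RGB2HSV); m=cv2.inRange(h,(5,60,50),(28,255,255))
    p=cv2.findNonZero(m).reshape(-1,2)+[u-11,v-9]; e=cv2.fitEllipse(cv2.convexHull(p.astype(np.int32))); b=(p.min(0)+p.max(0))/2
    print(n,len(p),"ellipse",np.round(e,1) if 0 else e,ray(im,*e[0],.055).round(4),"bbox",b,ray(im,*b,.055).round(4))
print("tip side",ray(S,343.3,245.9,.075),"tip top",ray(s,303.3,199.3,.075))
```

```text
pushed 15.94 [0.5705 0.03   0.0122] [ 0.4 -0.5 -1.1] 0.06
top 47 ellipse ((303.5, 201.12744140625), (10.741124153137207, 11.09109115600586), 90.0) [0.6603 0.0294 0.055 ] bbox [303.5 201.5] [0.6593 0.0294 0.055 ]
side 43 ellipse ((342.3864440917969, 250.87730407714844), (7.419592380523682, 9.4301118850708), 94.76667785644531) [0.6652 0.0287 0.055 ] bbox [342.5 250.5] [0.6666 0.0298 0.055 ]
tip side [0.66728366 0.02794113 0.075     ] tip top [0.66202027 0.02909924 0.075     ]
```

View pics/c4.png

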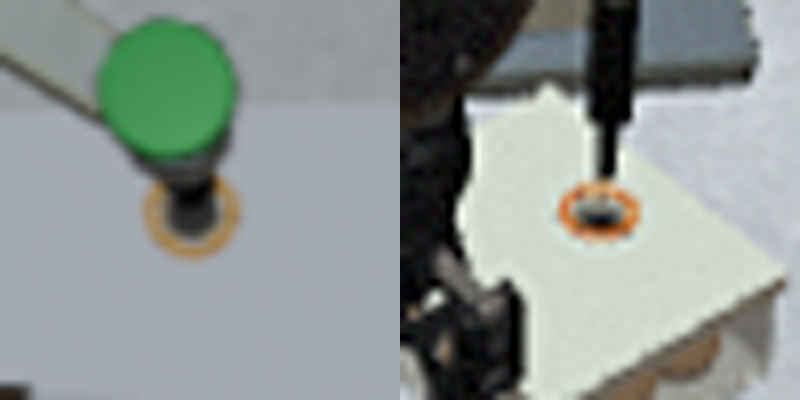

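The top and side views agree that the ring is within about 2 mm of the nozzle. I'll push 2 mm more in +x, back off, close the fingers and go above the knob.

Run:
```python
from h import *
ctrl.move_l((.5720,.0299,.012),vel=.01); st("pushed")
ctrl.move_l((.53,.0299,.012),vel=.06)
S=snap("side"); s=snap("top")
for n,im in(("top",s),("side",S)):
    u,v=proj(im,np.array([.662,.029,.055])+(np.array([.0045,-.001,0]) if n=="side" else 0)).astype(int)
    h=cv2.cvtColor(im["img"][v-9:v+10,u-11:u+12],cv2.COLOR_RGB2HSV); m=cv2.inRange(h,(5,60,50),(28,255,255))
    p=cv2.findNonZero(m).reshape(-1,2)+[u-11,v-9]; e=cv2.fitEllipse(cv2.convexHull(p.astype(np.int32)))
    print(n,len(p),e[0],ray(im,*e[0],.055).round(4))
ctrl.move_l((.50,.0299,.36),vel=.3)
ctrl.command_gripper(0)
M=Rp(0,0,-1); ctrl.move_ptp((.6617,.0284,.33),M)
ctrl.move_l((.6617,.0284,.285),vel=.1); st("above"); print(ctrl.get_obs()["wrist_torque"])
s=snap("top"); S=snap("side")
cv2.imwrite("pics/c5.png",cv2.cvtColor(np.hstack([cv2.resize(s["img"][150:240,260:350],(400,400),interpolation=cv2.INTER_CUBIC),cv2.resize(S["img"][170:270,293:393],(400,400),interpolation=cv2.INTER_CUBIC)]),cv2.COLOR_RGB2BGR))
```

```text
pushed 16.39 [0.5716 0.0299 0.012 ] [-3.2 -0.9  2.7] 0.06
top 53 (303.5455322265625, 200.84600830078125) [0.661  0.0292 0.055 ]
side 45 (342.4263916015625, 250.82603454589844) [0.6654 0.0288 0.055 ]
above 20.57 [0.6617 0.0284 0.286 ] [ 0.4 -0.2 -0. ] -0.0
[-0.04002022  0.01044944 -0.02459972]
```

View pics/c5.png

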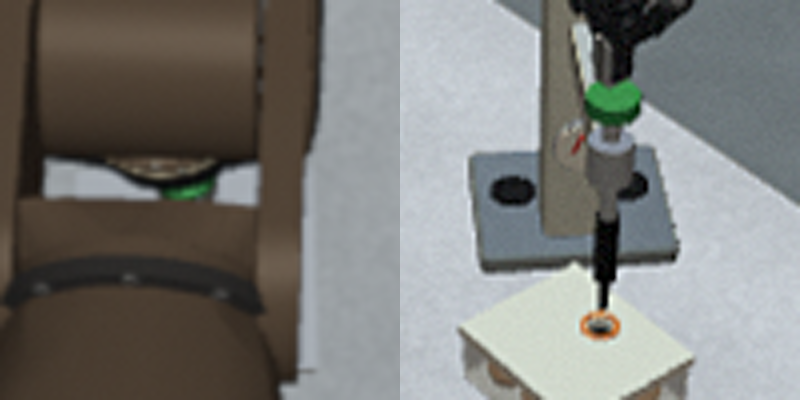

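The tool is centred over the knob, and the nozzle is over the ring within about 1–2 mm. Next I'll press in force-monitored steps.

Run:
```python
from h import *
b=np.mean([ctrl.get_obs()["ft_force"][2] for _ in range(3)])
F=lambda:ctrl.get_obs()["ft_force"][2]-b
X=(.6617,.0284)
ctrl.move_l((*X,.275),vel=.05); z=.275; log=[]
while z>.238:
    z-=.003 if z>.2585 else (.0015 if z>.248 else .0005)
    ctrl.move_l((*X,z),vel=.02); ctrl.pause(.05); f=F(); log.append((round(z,4),round(f,1)))
    if f>12.5 or (z>.249 and f>9): break
    if f>9 : 
        pass
print(log); st("pressed")
```

```text
[(0.272, np.float64(3.0)), (0.269, np.float64(2.7)), (0.266, np.float64(1.9)), (0.263, np.float64(2.4)), (0.26, np.float64(3.5)), (0.257, np.float64(3.4)), (0.2555, np.float64(3.7)), (0.254, np.float64(3.6)), (0.2525, np.float64(3.6)), (0.251, np.float64(4.0)), (0.2495, np.float64(5.1)), (0.248, np.float64(4.9)), (0.2475, np.float64(3.6)), (0.247, np.float64(4.0)), (0.2465, np.float64(3.8)), (0.246, np.float64(2.8)), (0.2455, np.float64(4.3)), (0.245, np.float64(4.1)), (0.2445, np.float64(4.5)), (0.244, np.float64(5.4)), (0.2435, np.float64(8.2)), (0.243, np.float64(10.8)), (0.2425, np.float64(14.3))]
pressed 28.22 [0.6618 0.0284 0.2439] [-3. -0. 14.] 0.001
```

Run:
```python
from h import *
ctrl.move_l((.6617,.0284,.2423),vel=.01)
for _ in range(4): ctrl.pause(.4); st("hold")
for z in(.255,.280): ctrl.move_l((.6617,.0284,z),vel=.03)
ctrl.move_l((.6617,.0284,.34),vel=.1)
ctrl.move_l((.52,.0284,.38),vel=.2); ctrl.pause(.3); st("clear")
s=snap("top"); S=snap("side"); spot(s,"knob_top"); spot(S,"knob_top")
for n,im in(("top",s),("side",S)):
    u,v=proj(im,np.array([.662,.029,.055])+(np.array([.0045,-.001,0]) if n=="side" else 0)).astype(int)
    h=cv2.cvtColor(im["img"][v-9:v+10,u-11:u+12],cv2.COLOR_RGB2HSV); m=cv2.inRange(h,(5,60,50),(28,255,255)); p=cv2.findNonZero(m)
    if p is None or len(p)<6: print(n,"hidden"); continue
    p=p.reshape(-1,2)+[u-11,v-9]; e=cv2.fitEllipse(cv2.convexHull(p.astype(np.int32)))
    print(n,len(p),e[0],ray(im,*e[0],.055).round(4))
cv2.imwrite("pics/c6.png",cv2.cvtColor(np.hstack([cv2.resize(s["img"][150:240,260:350],(400,400),interpolation=cv2.INTER_CUBIC),cv2.resize(S["img"][170:270,293:393],(400,400),interpolation=cv2.INTER_CUBIC)]),cv2.COLOR_RGB2BGR))
```

```text
hold 28.87 [0.6618 0.0284 0.2439] [-3.   0.7 14.5] -0.0
hold 29.27 [0.6618 0.0284 0.2439] [-3.6 -0.1 16. ] 0.0
hold 29.67 [0.6618 0.0284 0.2439] [-4.3  0.7 14.2] 0.0
hold 30.07 [0.6618 0.0284 0.2439] [-2.2 -0.3 14.5] 0.0
clear 33.56 [0.5204 0.0284 0.3794] [-0.   0.1  0.3] 0.0
knob_top 0.67 [0.659 0.034 0.274] [298. 187.]
knob_top 0.24 [0.735 0.167 0.024] [252. 177.]
knob_top 0.57 [0.663 0.02  0.241] [346. 204.]
top 54 (303.58251953125, 200.80506896972656) [0.6611 0.0291 0.055 ]
side 45 (342.4263916015625, 250.82603454589844) [0.6654 0.0288 0.055 ]
```

View pics/c6.png

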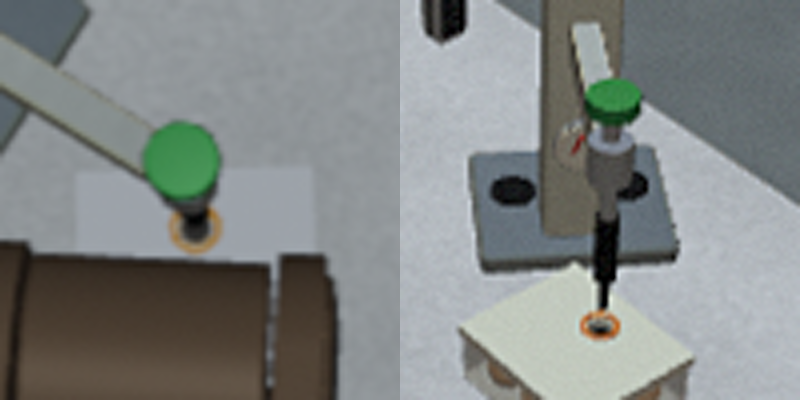

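The knob is back up, the keeper hasn't moved and the robot is clear of everything. Handing in.

```bash
python3 -c "
from workcell import ctrl
print(ctrl.hand_in())"
```

```text
the job is handed in; nothing more can be done
None
```

I slid the keeper under the nozzle to within about 2 mm by camera, held the green knob down at about 14–16 N for over 1.5 s and let it rise. I handed the job in at about 34 s with the robot clear; hand-in returned no verdict.

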